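Close and bolt the lathe steady rest

ROBOT

A 6-joint arm with a two-finger parallel gripper is mounted at the origin on the work surface. World frame = base frame: x ahead of the robot, y to its left, z up, the work surface at z = 0. Lengths are in m, angles in rad, forces in N, time in s.
With the tool pointing down it reaches from about 0.4 to 0.825 m from the base axis. Payload 7 kg.
Tool frame: the origin (TCP) lies at the very end of the fingers, on their centre line; the grasp point (between the pads) lies env.grip_depth behind it (env.grip_depth is the distance from the TCP to the grasp point, in m); z points along the fingers, y is the line along which they close (so a half turn about z gives the same grasp; the last joint's range is limited). The gripper opens to 85 mm and grips with 20 to 120 N. Pads are 22 mm wide; open, the fingers measure 114 mm over their backs; the gripper's body (76 mm by 85 mm) begins 54 mm behind the grasp point. The pads swing forward as they close: fully open they stand 13 mm farther back than shut.
Start: joints at [-1.055, 0.359, 0.012, 0, -1.224, -0.288], TCP at [0.152, -0.658, 0.231] pointing down, gripper open.
Joint ranges: [-3.07, 3.07], [-1.43, 2.12], [-1.02, 1.25], [-3.03, 1.67], [-3.05, -0], [-3.03, 3.03]. Speed limits (rad/s): [2.39, 2.39, 3.01, 3.14, 3.14, 3.14].

INTERFACE

Orientations are given as a 3x3 rotation matrix whose columns are the frame's x, y, z axes.
In Python, from bench import env, capture, camera_model, ticket gives the robot as it stands.
- The arm moves only by the shell command python3 -m jog 'ROWS' [FORCE]. ROWS is JSON, a list of rows, each a list of 7 numbers: the shift along the tool's x, y, z in units of 0.06 m (1.0 is 0.06 m), then the turn, a rotation vector about the tool's x, y, z in units of 4 degrees (1.0 is 4 degrees), then the opening, from 0 (shut) to 1 (fully open). In form: [[tx, ty, tz, ax, ay, az, claw], ...]. A call has 1 to 10 rows; each row shifts and turns the commanded pose from where the row before left it, along the tool's axes as they then stand; what a row does not reach is not made up. A row lasts 1/8 s, in which the tool goes at most 62.5 mm and 10.7 degrees, less where a joint would pass 70% of its speed; a pose out of reach is approached as far as the arm can. A call with a number of a shift or a turn outside -1 to 1 is refused whole. A call with a gripper value outside its range is refused whole. The fingers move at their own pace and stop on an object; FORCE is the grip in N (left out, the last holds). Time passes only in rows, so rows that do not move let the fingers close. It gives the time, the measured TCP pose, the force, the opening and the grip force at its end, in the units of the state.
- env.get_obs(): the state, without advancing time (a new reading comes with each control period).
- capture(name): name is "scene" or "top" or "wrist"; returns (picture, depth): 420x560x3 uint8, blue, green, red; 420x560 float32, m along the optical axis (not along the pixel's ray), 0 where there is no reading.
- camera_model(name): a dict with "fx", "fy", "cx", "cy" (pixels), "R" (3x3) and "t" (3): a world point X has camera coordinates R X + t; the wrist camera has in their place "tool_from_camera" (4x4, takes a point from camera to tool coordinates, whose origin is the TCP and whose axes are the flange's). Camera axes: x right, y down, z forward; pixel columns grow to the right and rows downward; lengths in m; the calibration is good to about 2 mm. A picture is of the moment at which its call begins: read the wrist's pose just before it. camera_model takes no time and is no camera call.
- ticket.hand_in(): hands the job in; it is judged then, once.
The state is a dict: "time": time; "joints": joint angles; "dq": joint speeds; "effort": joint torques, N m; "ee_pos": TCP position; "tcp_rot": TCP orientation; "force": force on the tool from outside, world axes, zero at the start; "moment": the same for the moment, N m; "opening": finger opening in m; "grasp_force": force on a finger pad.
Only numpy, scipy, OpenCV 4.12 (cv2) and the standard library are available. Lean on these libraries where they do the work, as an engineer would, in place of code of your own. Each camera call takes 0.05 s, during which the arm holds its last target. There are 200 camera calls.

TASK

Close the steady rest around the shaft: with the fingertips, push its raised upper half over and down until it is fully seated on the lower half, and only then push the locking bolt by its upright tab fully home over the lug. Only push: do not take hold of the upper half or of the tab, and leave the loose tools where they are.

Things in the scene. Friction and masses are not known exactly. Their poses are not given: they have to be found in the camera images.
- steady: lathe steady rest, fixed: white lower half ring (outer radius 65, 30 thick) on a dark bed plate 300 x 220 x 20 mm. Origin: centre of the plate's underside, on the table, z up. x runs along the 28 mm shaft through the ring (axis and split line 95 mm up, over the origin; it reaches x -150 to +180); y runs from the hinge (y = -75) across to the lug's seat (y = 60 to 108 mm)
- arch (a joint): angle of the white swinging upper half, rad: 0 = closed on its stop, seated on the lower half; grows as it is raised, 1.57 = upright over the hinge. Stiff hinge: stays where left, takes 2 to 9 N at the lug to move. Half ring 65 outer, 45 mm inner radius, 30 thick, with a flat lug at its free end; about 0.6 kg
- arch_hinge (a point): point on the upper half's hinge line, in its middle plane, 95 mm above the table, at the steady's (0, -75, 95) mm. Axes turn with the upper half: x along the hinge line (the steady's x), y towards the free end, z the outward side (up when closed); a positive turn about x opens it
- arch_lug (a point): point on the flat outer face of the lug (top face when closed, then 109 mm above the table; the face away from the ring when raised), at the hinge point's (0, 164, 14) mm, axes as there, z out of the face. The lug is 34 mm along x and 14 thick; from this point the free flat face reaches 19 mm towards the free end and 20 mm back to the ring
- arch_knob (a point): centre of the round knob and boss on the crown of the upper half, at the hinge point's (0, 75, 76) mm; boss 30, knob 24 mm diameter, ending 94 mm from the split line (189 mm above the table when closed)
- bolt (a joint): travel of the flat steel locking bolt, m: 0 = drawn back, its nose 18 mm short of the lug; 0.045 = fully home over the lug, at its stop. Slides along the steady's -x, takes about 3 N, stays where left. Its white guide stands at the steady's x 34 to 86, y 68 to 102 mm, up to 122 mm high
- bolt_tab (a point): centre of the bolt's upright steel tab, 8 mm thick along the steady's x, 30 wide along y, 32 tall (122 to 154 mm above the table); axes as the steady's. At bolt value 0 it lies at the steady's (85, 85, 138) mm. Push its +x face towards -x; the space beyond that face is free at this height. The bar under it is 12 x 16 mm
- spare_jaw: a loose spare jaw pin standing upright on the bed plate, steel with a brass nose, 18 mm diameter, 63 mm tall; origin at the centre of its underside
- live_centre: a loose steel lathe centre with a cone nose standing on the bed plate, 34 mm diameter, 58 mm tall; origin at the centre of its underside
- tool_block: a loose dark steel tool holder block, 50 x 45 mm, 52 mm tall, with a bright tool bar on top; origin at the centre of its underside
- chuck_key: a loose T-shaped steel chuck key lying flat, 120 mm long, 110 mm crossbar, 18 mm high; origin near the middle of its shank, on the table
- oil_bottle: a loose white bottle, 54 mm diameter, 140 mm tall; origin at the centre of its underside
- spanner: a loose steel spanner lying flat, 170 mm long; origin at its underside
- bearing: a loose steel bearing ring lying flat, 60 mm outside, 30 mm inside, 16 mm high; origin at the centre of its underside

How it is judged:
On the way, in this order (a step that is already met when the one before it is completed fails the run):
1. the upper half is seated on the lower half while the bolt is still drawn back (value of joint arch below 0.02 rad and value of joint bolt below 0.02 m), for 0.1 s.
2. the bolt is fully home with the upper half seated (value of joint arch below 0.02 rad and value of joint bolt above 0.041 m), for 0.2 s.
At the end, for the whole second after the job is handed in: the upper half is seated (joint below 0.02 rad) and the bolt is home over the lug (joint above 0.041 m of its 0.045 m) (all of step 2); the robot touches nothing.
It fails at once if the bolt is pushed forward (more than 20 mm) while the upper half is still up (more than 0.05 rad) (value of joint bolt above 0.02 m and value of joint arch above 0.05 rad).
It fails at once if the upper half is taken between the fingers (at its lug or its knob) ((x of the grasp point in the frame of arch_lug between -0.016 and 0.016 m and y of the grasp point in the frame of arch_lug between -0.012 and 0.018 m and z of the grasp point in the frame of arch_lug between -0.013 and -0.002 m) or distance between the grasp point and arch_knob below 0.012 m).
It fails at once if the bolt's tab is taken between the fingers (x of the grasp point in the frame of bolt_tab between -0.003 and 0.003 m and y of the grasp point in the frame of bolt_tab between -0.014 and 0.014 m and z of the grasp point in the frame of bolt_tab between -0.014 and 0.014 m).
It fails at once if a loose tool (jaw pin, centre, tool block, chuck key, bottle, spanner or bearing) is lifted or shifted by more than 30 mm (distance of any of spare_jaw, live_centre, tool_block, chuck_key, oil_bottle, spanner, bearing from where it was at the start of the episode above 0.03 m).
It also fails if it takes over 48 s, if anything falls off the work surface, if the arm or the gripper's body presses on something with over 40 N, if the wrist force passes 120 N, or if a joint passes its speed limit or range.

## Working session

There is one attempt and no reset: what is moved stays moved. The work goes in short steps, Python scripts to look and compute and a shell command to move; the robot and the scene stay as the last step left them, time stands still between calls to the robot, and variables do not carry over. Pictures are saved under pics/ and viewed, at most 10 in all, crops included, and the job is handed in when it is done.

```bash
ls; mkdir -p pics; python3 - <<'E'
from bench import env,capture,camera_model
import cv2,numpy as np
for n in("scene","top"):
    p,d=capture(n); cv2.imwrite(f"pics/{n}0.png",p); np.save(f"pics/{n}0.npy",d)
    m=camera_model(n); print(n,{k:np.round(v,3).tolist() for k,v in m.items()})
o=env.get_obs(); print(o["time"],np.round(o["ee_pos"],3),np.round(o["tcp_rot"],3).tolist(),o["opening"],env.grip_depth)
E
```

```text
pics
scene {'fx': 415.083, 'fy': 415.083, 'cx': 271.531, 'cy': 207.671, 'R': [[-0.454, 0.891, 0.001], [0.62, 0.317, -0.718], [-0.64, -0.326, -0.696]], 't': [0.277, -0.266, 1.81]}
top {'fx': 411.111, 'fy': 411.111, 'cx': 283.365, 'cy': 204.392, 'R': [[-0.01, -1.0, 0.006], [-0.993, 0.009, -0.12], [0.119, -0.007, -0.993]], 't': [-0.018, 0.582, 1.226]}
0.1 [ 0.152 -0.657  0.23 ] [[-0.974, -0.226, -0.0], [-0.226, 0.974, 0.001], [0.0, 0.002, -1.0]] 0.08577362369987483 0.0187
```

View pics/scene0.png

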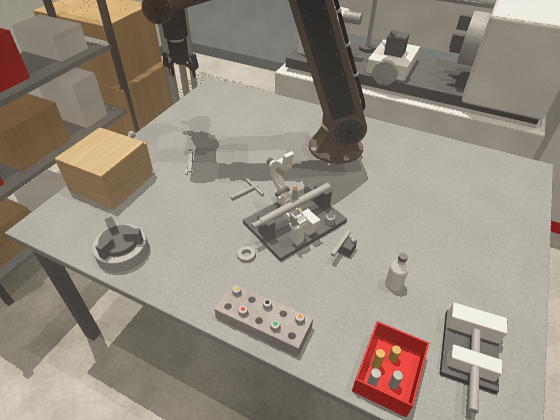

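View pics/top0.png

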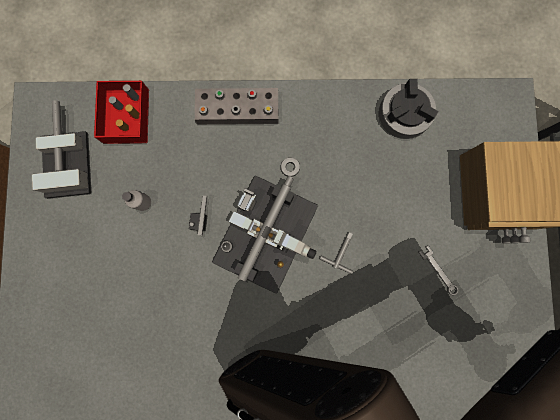

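```bash
python3 - <<'E'
import cv2,numpy as np
a=cv2.imread("pics/scene0.png")[135:275,225:385]; b=cv2.imread("pics/top0.png")[150:290,195:355]
cv2.imwrite("pics/c1.png",np.vstack([cv2.resize(x,None,fx=4.2,fy=4.2,interpolation=cv2.INTER_CUBIC)[:,:] for x in(a,)]))
cv2.imwrite("pics/c2.png",cv2.resize(b,None,fx=4.2,fy=4.2,interpolation=cv2.INTER_CUBIC))
E
```

```text
(no output)
```

View pics/c1.png

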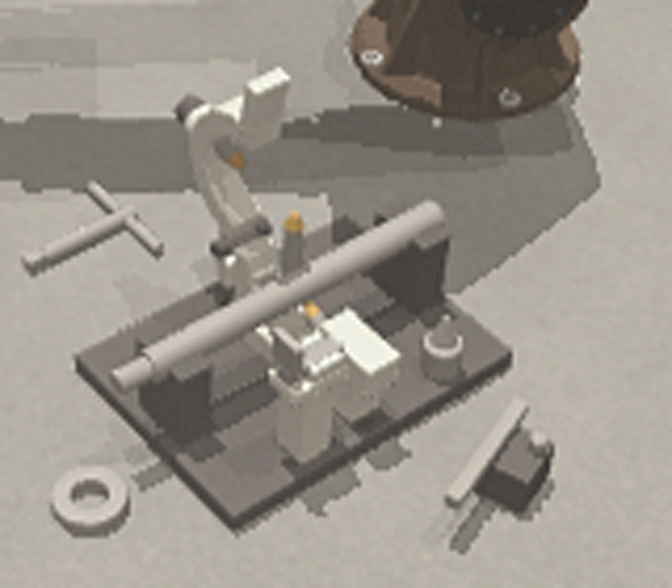

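View pics/c2.png

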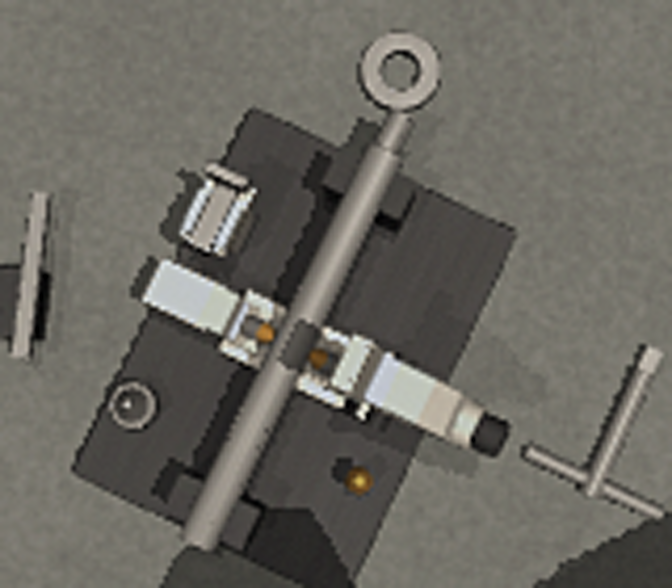

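```bash
cat > h.py <<'E'
import numpy as np
from bench import camera_model
def ray(n,u,v,z):
    m=camera_model(n); R=np.array(m["R"]);t=np.array(m["t"])
    d=R.T@np.array([(u-m["cx"])/m["fx"],(v-m["cy"])/m["fy"],1]); c=-R.T@t
    return c+d*(z-c[2])/d[2]
def cloud(n,d):
    m=camera_model(n); R=np.array(m["R"]);t=np.array(m["t"])
    v,u=np.mgrid[:d.shape[0],:d.shape[1]]
    P=np.stack([(u-m["cx"])/m["fx"]*d,(v-m["cy"])/m["fy"]*d,d],-1)
    return (P-t)@R
E
python3 - <<'E'
from h import *
T=lambda x,y:(x/4.2+195-.4,y/4.2+150-.4)
S=lambda x,y:(x/4.2+225-.4,y/4.2+135-.4)
A,B,C=[ray("top",*T(*p),.02) for p in((250,108),(515,232),(75,467))]
s1,s2=ray("top",*T(402,115),.095),ray("top",*T(200,540),.095)
print("corners",A.round(3),B.round(3),C.round(3),"sides",np.linalg.norm(A-B),np.linalg.norm(A-C),"ctr",(B+C)/2)
print("shaft",s1,s2,np.linalg.norm(s1-s2))
D,E_,F=[ray("scene",*S(*p),.02) for p in((78,358),(235,520),(512,352))]
print("scene corners (+x,-y),(+x,+y),(-x,+y)",D.round(3),E_.round(3),F.round(3),"ctr",(D+F)/2)
ang=[np.arctan2(*(A-C)[1::-1]),np.arctan2(*(s1-s2)[1::-1]),np.arctan2(*(E_-F)[1::-1]),np.arctan2(*(A-B)[1::-1])-np.pi/2]
print("yaw",np.degrees(ang))
yaw=np.mean(ang[1:3]); o=((B+C)/2+(D+F)/2)/2
c,s=np.cos(yaw),np.sin(yaw); Rz=np.array([[c,-s,0],[s,c,0],[0,0,1]]); o[2]=0
np.savez("pose.npz",R=Rz,o=o)
for n in("scene","top"):
    d=np.load(f"pics/{n}0.npy"); P=(cloud(n,d)-o)@Rz
    k=(d>0)&(abs(P[...,0])<.03)&(P[...,1]>-.2)&(P[...,1]<0)&(P[...,2]>.12)&(P[...,2]<.4)
    Q=P[k]; print(n,len(Q),Q.min(0).round(3),Q.max(0).round(3))
    for z in np.arange(.12,.36,.015):
        q=Q[abs(Q[:,2]-z)<.0075]
        if len(q): print(round(z,3),len(q),"x",q[:,0].min().round(3),q[:,0].max().round(3),"y",q[:,1].min().round(3),q[:,1].max().round(3))
E
```

```text
corners [0.676 0.067 0.02 ] [ 0.581 -0.129  0.02 ] [0.412 0.195 0.02 ] sides 0.217507770659212 0.2929824246375313 ctr [0.49671318 0.03301439 0.02      ]
shaft [ 0.65563605 -0.04416568  0.095     ] [0.36328073 0.09675594 0.095     ] 0.32454666094476303
scene corners (+x,-y),(+x,+y),(-x,+y) [ 0.585 -0.125  0.02 ] [0.68  0.069 0.02 ] [0.412 0.197 0.02 ] ctr [0.49858758 0.03617365 0.02      ]
yaw [-25.78033308 -25.73507833 -25.55581385 -25.85465694]
scene 523 [-0.02  -0.154  0.12 ] [ 0.017 -0.04   0.28 ]
0.12 41 x -0.018 0.015 y -0.104 -0.065
0.135 69 x -0.018 0.016 y -0.125 -0.075
0.15 41 x -0.015 0.015 y -0.131 -0.094
0.165 28 x -0.005 0.015 y -0.128 -0.077
0.18 60 x -0.018 0.014 y -0.146 -0.077
0.195 54 x -0.013 0.016 y -0.154 -0.097
0.21 31 x -0.014 0.015 y -0.115 -0.048
0.225 68 x -0.016 0.016 y -0.099 -0.047
0.24 42 x -0.019 0.017 y -0.078 -0.045
0.255 32 x -0.02 0.017 y -0.055 -0.043
0.27 53 x -0.018 0.017 y -0.056 -0.04
0.285 4 x -0.014 0.015 y -0.051 -0.045
top 522 [-0.019 -0.156  0.124] [ 0.014 -0.042  0.284]
0.12 2 x -0.017 -0.016 y -0.082 -0.075
0.135 4 x -0.018 -0.017 y -0.112 -0.088
0.15 1 x -0.018 -0.018 y -0.1 -0.1
0.18 13 x -0.018 0.012 y -0.156 -0.125
0.195 129 x -0.018 0.012 y -0.154 -0.113
0.21 54 x -0.018 0.012 y -0.119 -0.095
0.225 132 x -0.019 0.012 y -0.107 -0.056
0.24 83 x -0.018 0.012 y -0.083 -0.06
0.255 15 x -0.019 0.013 y -0.061 -0.057
0.27 64 x -0.019 0.014 y -0.058 -0.042
0.285 25 x -0.019 0.014 y -0.055 -0.043
```

```bash
python3 -m jog '[[0,0,-0.2,0,0,-1,0],[0,0,-0.2,0,0,-1,0],[0,0,-0.2,0,0,-1,0],[0,0,-0.2,0,0,-1,0],[0,0,-0.2,0,0,-1,0],[0,0,-0.2,0,0,-1,0],[0,0,-0.2,0,0,-1,0],[0,0,-0.2,0,0,-1,0],[0,0,-0.2,0,0,-1,0],[0,0,0,0,0,-1,0]]' 20
python3 -m jog '[[0,0,0,0,0,-1,0],[0,0,0,0,0,-1,0],[0,0,0,0,0,-0.8,0],[0,0,0,0,0,0,0]]'
cat >> h.py <<'E'
p=np.load("pose.npz"); Rs,o=p["R"],p["o"]
def where(tgt=None):
    from bench import env
    ob=env.get_obs(); e=np.array(ob["ee_pos"]); T=np.array(ob["tcp_rot"])
    print("t",round(ob["time"],2),"TCP in steady mm",((e-o)@Rs*1e3).round(1),"op",round(ob["opening"],4),"F steady",(np.array(ob["force"])@Rs).round(1))
    print("tool axes in steady",(Rs.T@T).round(3).tolist())
    if tgt is not None:
        print("units to go",(T.T@(Rs@np.array(tgt)/1e3+o-e)/.06).round(2))
E
python3 -c "
from h import *; where((0,-110,320)); where((0,-95,262))"
```

```text
time: 1.35
ee_pos: [0.1525, -0.6578, 0.34]
tcp_rot: [[-0.599, -0.801, 0.0], [-0.801, 0.599, -0.001], [0.001, -0.001, -1.0]]
force: [0.1, -0.8, -0.5]
opening: 0.0006
grasp_force: 0.0
time: 1.85
ee_pos: [0.1524, -0.6574, 0.3388]
tcp_rot: [[-0.435, -0.901, -0.0], [-0.901, 0.435, 0.001], [-0.001, 0.001, -1.0]]
force: [1.2, -0.0, 1.0]
opening: -0.0
grasp_force: 0.0
t 1.85 TCP in steady mm [ -11.7 -773.2  338.8] op -0.0 F steady [1.1 0.5 1. ]
tool axes in steady [[-0.002, -1.0, -0.001], [-1.0, 0.002, 0.001], [-0.001, 0.001, -1.0]]
units to go [-11.05  -0.17   0.32]
t 1.85 TCP in steady mm [ -11.7 -773.2  338.8] op -0.0 F steady [1.1 0.5 1. ]
tool axes in steady [[-0.002, -1.0, -0.001], [-1.0, 0.002, 0.001], [-0.001, 0.001, -1.0]]
units to go [-11.3   -0.17   1.29]
```

```bash
python3 -m jog '[[-0.8,0,0,0,0,0,0],[-1,0,0,0,0,0,0],[-1,0,0,0,0,0,0],[-1,0,0,0,0,0,0],[-1,0,0,0,0,0,0],[-1,0,0,0,0,0,0],[-1,0,0,0,0,0,0],[-1,0,0,0,0,0,0],[-1,0,0,0,0,0,0],[-1,-0.17,0,0,0,0,0]]' >/dev/null
python3 -m jog '[[-0.8,0,0,0,0,0,0],[-0.4,0,0.2,0,0,0,0],[0,0,0,0,0,0,0]]' >/dev/null
python3 - <<'E'
from h import *; where((0,-90,262))
from bench import capture; import cv2
p,d=capture("scene"); cv2.imwrite("pics/s1.png",cv2.resize(p[90:240,215:375],None,fx=3.6,fy=3.6))
E
```

```text
t 3.48 TCP in steady mm [  -0.9 -112.2  326.2] op -0.0002 F steady [-0.2 -0.4  0.9]
tool axes in steady [[-0.001, -1.0, -0.002], [-1.0, 0.001, -0.001], [0.001, 0.002, -1.0]]
units to go [-0.37 -0.02  1.07]
```

View pics/s1.png

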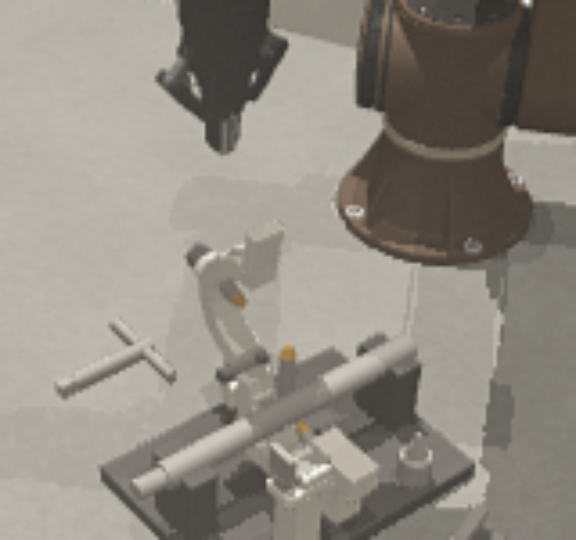

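```bash
python3 -m jog '[[-0.1,0,0.5,0,0,0,0],[-0.1,0,0.57,0,0,0,0],[0,0,0,0,0,0,0]]' |tail -4
python3 - <<'E'
from h import *; where((0,-70,260))
P=[]
for a in np.linspace(1.38,0,17):
    ly=170+6*(1-a/1.38); c,s=np.cos(a),np.sin(a); P.append((-75+ly*c-14*s-11,95+ly*s+14*c))
P=np.array(P); dU=np.diff(P,axis=0)/60*[-1,-1]
for q,u in zip(P[1:],dU): print(q.round(1),u.round(2))
print(P[0])
E
```

```text
tcp_rot: [[-0.436, -0.9, -0.004], [-0.9, 0.436, -0.001], [0.002, 0.003, -1.0]]
force: [0.2, -0.2, 2.4]
opening: 0.0001
grasp_force: 0.0
t 3.9 TCP in steady mm [  -1.2 -102.9  261.7] op 0.0001 F steady [ 0.2 -0.1  2.4]
tool axes in steady [[-0.003, -1.0, -0.003], [-1.0, 0.003, -0.002], [0.002, 0.003, -1.0]]
units to go [-0.55 -0.02  0.03]
[-52.9 262.7] [-0.24  0.03]
[-38.4 259.6] [-0.24  0.05]
[-24.2 255.2] [-0.24  0.07]
[-10.5 249.6] [-0.23  0.09]
[  2.8 242.8] [-0.22  0.11]
[ 15.4 234.9] [-0.21  0.13]
[ 27.4 225.9] [-0.2   0.15]
[ 38.5 215.9] [-0.19  0.17]
[ 48.8 205. ] [-0.17  0.18]
[ 58.1 193.1] [-0.15  0.2 ]
[ 66.3 180.5] [-0.14  0.21]
[ 73.5 167.2] [-0.12  0.22]
[ 79.5 153.3] [-0.1   0.23]
[ 84.2 138.9] [-0.08  0.24]
[ 87.8 124.1] [-0.06  0.25]
[ 90. 109.] [-0.04  0.25]
[-67.5070081 264.5700718]
```

```bash
python3 -m jog '[[-0.25,0,0,0,0,0,0],[-0.2,0,0,0,0,0,0],[-0.18,0,0,0,0,0,0],[-0.2,0,0,0,0,0,0],[-0.24,0,0.05,0,0,0,0],[-0.24,0,0.07,0,0,0,0],[-0.23,0,0.09,0,0,0,0]]' |grep -E 'time|force|ee'
python3 -c "
from h import *; where((0,-10.5,249.6))"
```

```text
time: 4.78
ee_pos: [0.4932, 0.0266, 0.2502]
force: [-1.4, -4.0, -1.0]
grasp_force: 1.9
t 4.78 TCP in steady mm [ -0.6  -9.1 250.2] op -0.0001 F steady [ 0.5 -4.2 -1. ]
tool axes in steady [[-0.002, -1.0, -0.001], [-1.0, 0.002, -0.002], [0.002, 0.001, -1.0]]
units to go [ 0.02 -0.01  0.01]
```

Contact with a −4 N reaction along y: the arch is moving. Continue the arc.

```bash
python3 -m jog '[[-0.22,0,0.11,0,0,0,0],[-0.21,0,0.13,0,0,0,0],[-0.2,0,0.15,0,0,0,0],[-0.19,0,0.17,0,0,0,0],[-0.17,0,0.18,0,0,0,0],[-0.15,0,0.2,0,0,0,0],[0,0,0,0,0,0,0]]' |grep -E 'time|force|ee'
python3 - <<'E'
from h import *; where((0,58,193))
from bench import capture; import cv2
p,d=capture("scene"); cv2.imwrite("pics/s2.png",cv2.resize(p[100:260,225:385],None,fx=3.6,fy=3.6))
E
```

```text
time: 5.65
ee_pos: [0.5238, 0.0891, 0.1931]
force: [-0.2, 0.1, 0.5]
grasp_force: 0.0
t 5.65 TCP in steady mm [-1.000e-01  6.040e+01  1.931e+02] op -0.0002 F steady [-0.2 -0.   0.5]
tool axes in steady [[-0.001, -1.0, -0.0], [-1.0, 0.001, 0.0], [-0.0, 0.0, -1.0]]
units to go [ 0.04 -0.    0.  ]
```

View pics/s2.png

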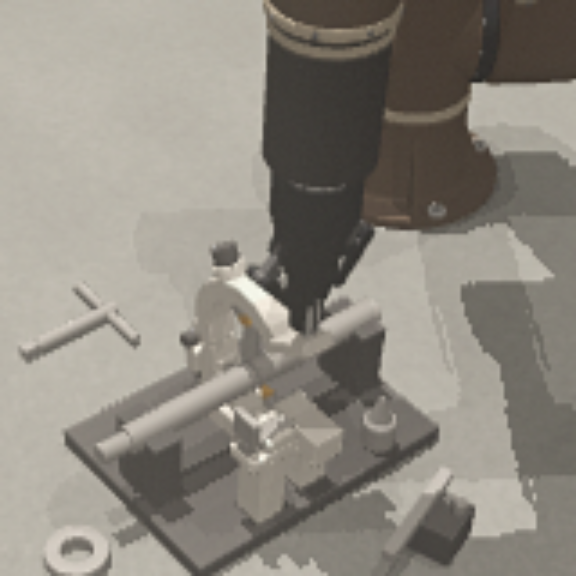

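The picture shows the upper half about half-lowered, with the shut fingertips on its lug at crop (310,325). Loose tools are undisturbed and the arc is tracking.

```bash
python3 -m jog '[[-0.14,0,0.21,0,0,0,0],[-0.12,0,0.22,0,0,0,0],[-0.1,0,0.23,0,0,0,0],[-0.06,0,0.24,0,0,0,0],[-0.03,0,0.2,0,0,0,0],[0,0,0.15,0,0,0,0],[0,0,0.1,0,0,0,0],[0,0,0,0,0,0,0]]' |grep -E 'time|force|ee'
python3 -c "
from h import *; where((0,88,107))"
```

```text
time: 6.7
ee_pos: [0.5343, 0.1119, 0.1124]
force: [-0.0, -0.1, -0.6]
grasp_force: 0.0
t 6.7 TCP in steady mm [ -0.4  85.6 112.4] op -0.0001 F steady [ 0.  -0.1 -0.6]
tool axes in steady [[-0.002, -1.0, -0.001], [-1.0, 0.002, -0.002], [0.002, 0.001, -1.0]]
units to go [-0.04 -0.01  0.09]
```

```bash
python3 -m jog '[[0,0,0.05,0,0,0,0],[0,0,0.03,0,0,0,0],[0,0,0.03,0,0,0,0],[0,0,0,0,0,0,0]]' |grep -E 'force|ee'
python3 -m jog '[[0,0,0.03,0,0,0,0],[0,0,0.03,0,0,0,0],[0,0,0,0,0,0,0]]' |grep -E 'force|ee'
```

```text
ee_pos: [0.5349, 0.1122, 0.1089]
force: [-10.1, -0.4, 22.1]
grasp_force: 11.4
ee_pos: [0.5351, 0.1122, 0.1086]
force: [-22.9, 0.2, 52.6]
grasp_force: 26.2
```

```bash
python3 -m jog '[[0,0,-0.2,0,0,0,0],[0,0,-0.6,0,0,0,0],[0,0,-0.9,0,0,0,0],[0,-0.7,0,0,0,0,0],[0,-0.9,0,0,0,0,0],[0,-0.5,0,0,0,0,0],[0,0,0,0,0,0,0]]' |grep -E 'force|ee'
python3 - <<'E'
from h import *; where((120,85,130))
from bench import capture; import cv2
for n in("scene","top"):
    p,d=capture(n); P=(cloud(n,d)-o)@Rs*1e3
    k=(d>0)&(abs(P[...,0])<14)&(P[...,1]>72)&(P[...,1]<106)&(P[...,2]>60)&(P[...,2]<180); print(n,"lug z",k.sum(),np.percentile(P[k][:,2],[25,50,75]).round(1) if k.any() else "")
    k=(d>0)&(abs(P[...,0])<20)&(abs(P[...,1])<16)&(P[...,2]>165)&(P[...,2]<215); print("knob z",k.sum(),P[k].max(0) if k.any() else "")
    k=(d>0)&(abs(P[...,0]-70)<40)&(P[...,1]>65)&(P[...,1]<105)&(P[...,2]>130)&(P[...,2]<158); print("tab",k.sum(),P[k].min(0).round(1) if k.any() else "",P[k].max(0).round(1) if k.any() else "")
    if n=="scene": cv2.imwrite("pics/s3.png",cv2.resize(p[100:260,225:385],None,fx=3.6,fy=3.6))
E
```

```text
ee_pos: [0.6496, 0.0564, 0.2035]
force: [-0.4, 0.1, -0.3]
grasp_force: 0.0
t 8.45 TCP in steady mm [127.6  85.4 203.5] op -0.0002 F steady [-0.4 -0.  -0.3]
tool axes in steady [[-0.004, -1.0, -0.001], [-1.0, 0.004, -0.001], [0.001, 0.001, -1.0]]
units to go [0.01 0.12 1.23]
scene lug z 105 [ 92.3 107.4 109.8]
knob z 4 [ -0.97159544  13.60799423 172.78121061]
tab 54 [ 78.   69.8 130. ] [ 86.5  98.1 156.8]
top lug z 114 [108.1 109.9 111.1]
knob z 94 [ 12.29564638  12.85597579 194.74125463]
tab 33 [ 75.8  67.3 136.1] [ 84.1  95.5 156.4]
```

View pics/s3.png

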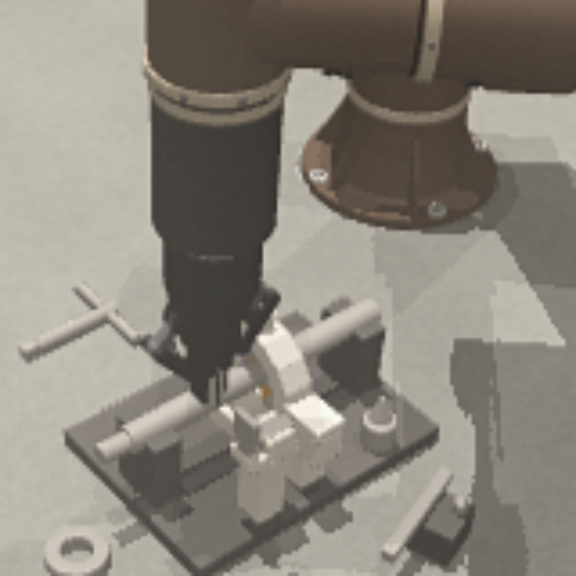

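The picture shows the ring closed, with the lug flat on its seat at crop (315,410). The tab at (245,425) is still drawn back, and the gripper hangs beyond it.

```bash
python3 -m jog '[[0,0,0.5,0,0,0,0],[0.03,0,0.5,0,0,0,0],[0,0,0.2,0,0,0,0],[0,0.15,0,0,0,0,0],[0,0.15,0,0,0,0,0],[0,0.1,0,0,0,0,0],[0,0.1,0,0,0,0,0],[0,0.1,0,0,0,0,0]]' |grep -E 'force|ee'
python3 -c "
from h import *; where((58,84,131))"
```

```text
ee_pos: [0.6161, 0.072, 0.1339]
force: [2.1, -0.9, 2.5]
grasp_force: 1.3
t 9.55 TCP in steady mm [ 90.5  85.  133.9] op -0.0002 F steady [2.3 0.1 2.5]
tool axes in steady [[-0.001, -1.0, 0.002], [-1.0, 0.001, 0.001], [-0.001, -0.002, -1.0]]
units to go [0.02 0.54 0.05]
```

```bash
python3 -m jog '[[0,0.12,0,0,0,0,0],[0,0.12,0,0,0,0,0],[0,0.12,0,0,0,0,0],[0,0.08,0,0,0,0,0]]' |grep -E 'force|ee'
python3 -c "
from h import *; where()"
python3 -m jog '[[0,0.05,0,0,0,0,0],[0,0.05,0,0,0,0,0],[0,0.05,0,0,0,0,0]]' |grep -E 'force|ee'
python3 -c "
from h import *; where()"
```

```text
ee_pos: [0.5913, 0.0835, 0.133]
force: [2.9, 1.3, 1.3]
grasp_force: 1.3
t 10.05 TCP in steady mm [ 63.2  84.7 133. ] op -0.0 F steady [2.  2.4 1.3]
tool axes in steady [[-0.002, -1.0, 0.0], [-1.0, 0.002, 0.0], [-0.0, -0.0, -1.0]]
ee_pos: [0.5856, 0.0865, 0.1333]
force: [18.4, -10.9, -7.5]
grasp_force: 10.7
t 10.43 TCP in steady mm [ 56.8  84.8 133.3] op -0.0004 F steady [21.3 -1.9 -7.5]
tool axes in steady [[-0.001, -1.0, 0.004], [-1.0, 0.001, 0.001], [-0.001, -0.004, -1.0]]
```

```bash
python3 -m jog '[[0,0.04,0,0,0,0,0],[0,0,0,0,0,0,0],[0,0,0,0,0,0,0]]' |grep -E 'force|ee'
python3 -m jog '[[0,-0.3,0,0,0,0,0],[0,-0.6,0,0,0,0,0],[0,-0.5,-0.3,0,0,0,0],[0,0,-1,0,0,0,0],[0,-1,-1,0,0,0,0],[0,-0.5,0,0,0,0,0],[0,0,0,0,0,0,0]]' |grep -E 'force|ee'
python3 - <<'E'
from h import *; where()
from bench import capture; import cv2
for n in("scene","top"):
    p,d=capture(n); P=(cloud(n,d)-o)@Rs*1e3
    k=(d>0)&(abs(P[...,0]-55)<45)&(P[...,1]>65)&(P[...,1]<105)&(P[...,2]>132)&(P[...,2]<158); print(n,"tab",k.sum(),P[k].min(0).round(1) if k.any() else "",P[k].max(0).round(1) if k.any() else "")
    k=(d>0)&(abs(P[...,0]+8)<8)&(P[...,1]>94)&(P[...,1]<106)&(P[...,2]>60)&(P[...,2]<180); print(n,"lug z",np.median(P[k][:,2]))
    if n=="top": cv2.imwrite("pics/t4.png",cv2.resize(p[150:290,195:355],None,fx=4,fy=4))
E
```

```text
ee_pos: [0.5855, 0.0866, 0.1334]
force: [22.2, -13.6, -8.7]
grasp_force: 12.3
ee_pos: [0.7241, 0.0184, 0.2532]
force: [0.6, 0.5, -1.0]
grasp_force: 0.0
t 11.68 TCP in steady mm [211.1  83.4 253.2] op 0.0003 F steady [ 0.3  0.7 -1. ]
tool axes in steady [[-0.004, -1.0, -0.003], [-1.0, 0.004, -0.001], [0.001, 0.003, -1.0]]
scene tab 55 [ 35.9  67.  132.3] [ 45.6  99.7 157.6]
scene lug z 105.3280974134131
top tab 39 [ 34.6  67.5 133.8] [ 42.5  96.6 157.7]
top lug z 109.44631391232156
```

View pics/t4.png

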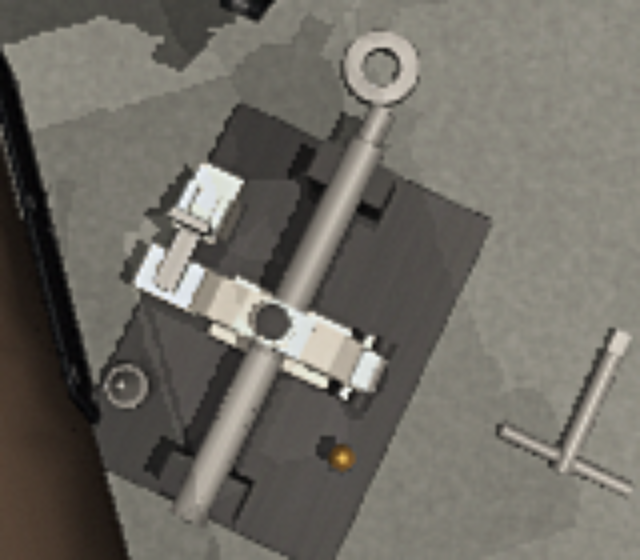

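The bar lies over the lug and the tab has moved about 42 mm (depth noise of a few mm). One firmer push will confirm it is on the stop.

```bash
python3 -m jog '[[0,1,1,0,0,0,0],[0,0.5,0.7,0,0,0,0],[0,0.5,0.3,0,0,0,0],[0,0.2,0,0,0,0,0],[0,0.15,0,0,0,0,0],[0,0.1,0,0,0,0,0],[0,0.1,0,0,0,0,0],[0,0.05,0,0,0,0,0],[0,0,0,0,0,0,0]]' |grep -E 'force|ee'
python3 -c "
from h import *; where((50,84,132))"
```

```text
ee_pos: [0.5976, 0.0803, 0.151]
force: [0.4, 0.6, 0.9]
grasp_force: 0.0
t 12.9 TCP in steady mm [ 70.3  84.5 151. ] op -0.0004 F steady [0.1 0.7 0.9]
tool axes in steady [[-0.002, -1.0, 0.0], [-1.0, 0.002, 0.0], [-0.0, -0.0, -1.0]]
units to go [0.01 0.34 0.32]
```

```bash
python3 -m jog '[[0,0,0.3,0,0,0,0],[0,0.1,0,0,0,0,0],[0,0.1,0,0,0,0,0],[0,0.1,0,0,0,0,0],[0,0.1,0,0,0,0,0],[0,0,0,0,0,0,0]]' |grep -E 'force|ee'
python3 -c "
from h import *; where()"
python3 -m jog '[[0,0.08,0,0,0,0,0],[0,0,0,0,0,0,0]]' |grep -E 'force|ee'
python3 -c "
from h import *; where()"
```

```text
ee_pos: [0.5847, 0.0872, 0.1345]
force: [43.6, -31.0, -26.8]
grasp_force: 25.6
t 13.65 TCP in steady mm [ 55.7  85.1 134.5] op 0.0 F steady [ 52.7  -9.1 -26.8]
tool axes in steady [[-0.0, -1.0, 0.015], [-1.0, 0.0, 0.003], [-0.003, -0.015, -1.0]]
ee_pos: [0.584, 0.0877, 0.1349]
force: [62.0, -42.9, -39.0]
grasp_force: 36.0
t 13.9 TCP in steady mm [ 54.9  85.3 134.9] op -0.0002 F steady [ 74.5 -11.8 -39. ]
tool axes in steady [[-0.0, -1.0, 0.021], [-1.0, 0.0, 0.004], [-0.004, -0.021, -1.0]]
```

Hard stop confirmed: less than 1 mm of movement at 75 N. Retreating, checking and handing in.

```bash
python3 -m jog '[[0,-0.3,0,0,0,0,0],[0,-0.6,0,0,0,0,0],[0,-0.5,-0.3,0,0,0,0],[0,0,-1,0,0,0,0],[0,-1,-1,0,0,0,0],[0,-0.5,0,0,0,0,0],[0,0,0,0,0,0,0],[0,0,0,0,0,0,0]]' |grep -E 'force|ee'
python3 - <<'E'
from h import *; where()
from bench import capture,ticket
p,d=capture("top"); P=(cloud("top",d)-o)@Rs*1e3
k=(d>0)&(abs(P[...,0]-55)<45)&(P[...,1]>65)&(P[...,1]<105)&(P[...,2]>132)&(P[...,2]<158); print("tab",P[k].min(0).round(1),P[k].max(0).round(1))
k=(d>0)&(abs(P[...,0]+8)<8)&(P[...,1]>94)&(P[...,1]<106)&(P[...,2]>60)&(P[...,2]<180); z=np.median(P[k][:,2]); print("lug z",z)
if z<113: print(ticket.hand_in())
E
```

```text
ee_pos: [0.7134, 0.0244, 0.2549]
force: [-0.8, 0.0, 0.1]
grasp_force: 0.0
t 14.9 TCP in steady mm [198.9  84.1 254.9] op -0.0002 F steady [-0.7 -0.3  0.1]
tool axes in steady [[-0.002, -1.0, -0.001], [-1.0, 0.002, -0.0], [0.0, 0.001, -1.0]]
tab [ 34.7  67.6 133.1] [ 42.6  97.8 157.9]
lug z 110.15788588667657
the job is handed in; nothing more can be done
None
```

The job is handed in at about 15 s: the upper half is seated (lug face measured 110 mm up, 109 nominal), and the bolt was then pushed to a hard stop that held at 75 N (tab travel measured 41–42 mm, good to a few mm); the arm is clear, and the judge's result was not shown.

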